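# Click the cell carrier home in the reader dock

### The job

Pick up the cell carrier, set it down flat in the flared open mouth of the metal dock with its tapered nose towards the sprung plate, and slide it along the channel past the brass pawl until the pawl clicks in behind it; then let go, so that the pawl holds the carrier against the sprung plate. The catch has been clamped at an unknown place along the dock, so push by feel: the plate is delicate, never press on it with more than 16 N. Leave everything else on the bench where it is.

Things in the scene. Friction and masses are not known exactly. Their poses are not given: they have to be found in the camera images.
- carrier_mid (a point): Middle of the loose cell carrier (0.15 to 0.31 kg), on its upright centre line, 35 mm above its underside. It is gripped by the square grey tower, 26 x 26 mm, which reaches from 20 to 70 mm above the underside (a glass cell peeps out 6 mm more, look only). x points to the nose, z up. It starts standing on the bench.
- carrier_nose (a point): Middle of the front end of the carrier's foot, 32 mm ahead of carrier_mid along its x and 25 mm lower, same axes. The foot is a white plastic sled 64 mm long (x), 40 wide (y), 20 high; its last 10 mm at the nose taper to 32 mm wide, its rear face is flat.
- dock: The dock, fixed: aluminium floor plate 260 mm long (x), 110 wide (y), 8 thick, on the bench; origin at the centre of its underside. x runs along the channel from the open mouth (x = -130 mm, robot's side) to the deep end; the channel's centre line is y = 0. Two steel guide walls stand 9 mm above the floor plate. The carrier slides easily on it (friction about 0.2), so long as it is not pressed down.
- dock_mouth (a point): Centre of the wide mouth, on the channel floor, 8 mm above the bench, at dock x = -85 mm; dock's axes. The guide walls are 56 mm apart from dock x = -129 to -50 mm, close evenly to 43.6 mm apart at x = -24 mm and are parallel from there on.
- dock_inner (a point): Point on the channel floor at dock x = +5 mm, dock's axes. A dark catch frame, under 31 mm high, is clamped over the dock, its place not reported: the brass pawl (+y side) blocks at dock x = -16 to +26 mm; its slope, 2 to 6 N to push over, starts 20 mm earlier. It clicks in when the carrier's rear is 3 mm past. The sprung plate's free face is 61.5 mm beyond the pawl's blocking face.
- dock_end (a point): Middle of the deep end of the channel floor (dock x = +130 mm), dock's axes. The sprung plate before it resists with 2.4 N plus 1.2 N per mm. At the click it is 4 to 5.5 mm in (7 to 9 N; the whole push, with drag, 8 to 11 N); then the push grows smoothly by 1.2 N per mm. Over 16.5 N on the plate is too much. Carrier let go and held by the pawl: about 5 N.
- beaker: Bystander: glass beaker 68 mm wide, 95 high; origin under its centre.
- jar: Bystander: small clear jar with white lid, 60 mm wide, 85 high; origin under its centre.
- dish: Bystander: shallow glass dish 90 mm wide, 14 high; origin under its centre.
- stopper_box: Bystander: cardboard box 90 x 60 x 35 mm high; origin under its centre.
- spatula: Bystander: steel spatula about 170 mm long lying flat; origin under its centre.
- weight: Bystander: brass balance weight with a knob, 32 mm wide, 44 high; origin under its centre.
There are look-alikes about, which are no part of the job. What is shaped like the part that bears carrier_mid but pink, purple or turquoise is not meant.

How it is judged:
By the outcome, as a careful person would: the job done as asked, in the order asked, and still so for the second after the job is handed in, with the robot touching nothing.
It also fails if it takes over 67 s, if anything falls off the work surface, if the arm or the gripper's body presses on something with over 40 N, if the wrist force passes 120 N, or if a joint passes its speed limit or range.

### The arm

A 7-joint arm with a two-finger parallel gripper is mounted at the origin on the work surface. World frame = base frame: x ahead of the robot, y to its left, z up, the work surface at z = 0. Lengths are in m, angles in rad, forces in N, time in s.
With the tool pointing down it reaches from about 0.4 to 0.85 m from the base axis. Payload 4.5 kg.
Tool frame: the origin (TCP) lies on the centre line of the jaws, within the pads' length; the fingertips stand r.tips_ahead ahead of it and the grasp point (between the pads) is the TCP (r.tips_ahead is the distance from the TCP to the fingertips, in m); z points along the fingers, y is the direction in which the jaws open and shut (so a half turn about z gives the same grasp; the last joint's range is limited). The gripper opens to 88 mm and grips with 3 to 60 N. Pads are 18 mm wide; open, the fingers measure 123 mm over their backs; the gripper's body (75 mm by 187 mm) begins 45 mm behind the grasp point.
Start: joints at [-1.196, 0.689, -0.195, 1.565, 0.157, 0.902, -0.215], TCP at [0.209, 0.589, 0.258] pointing down, gripper open.
Joint ranges: [-3.01, 3.01], [-0.46, 2.08], [-1.47, 1.51], [0.13, 2.56], [-1, 4.14], [0.04, 2.09], [-2.66, 2.66]. Speed limits (rad/s): [2.57, 2.57, 3.14, 3.14, 3.14, 3.14, 3.14].

### API

Orientations are given as a unit quaternion [x, y, z, w].
In Python, from plant import r gives the robot as it stands.
- The arm moves only by the shell command python3 -m inch 'ROWS' [FORCE]. ROWS is JSON, a list of rows, each a list of 5 numbers: the shift along the world's x, y, z in units of 25 mm (1.0 is 25 mm), then the turn about the world's z in units of 6 degrees (1.0 is 6 degrees), then the finger opening in mm, from 0 to 88.1. A call has 1 to 5 rows; each row shifts and turns the commanded pose from where the row before left it; what a row does not reach is not made up. A row lasts 1/10 s, in which the tool goes at most 50 mm and 8.59 degrees, less where a joint would pass 70% of its speed; a pose out of reach is approached as far as the arm can. A call is refused whole if a number of a shift passes 1 or a number of a turn 1, either way. A call with a gripper value outside its range is refused whole. The fingers move at their own pace and stop on an object; FORCE is the grip in N (left out, the last holds). Time passes only in rows, so rows that do not move let the fingers close. It gives the time, the measured TCP pose, the force and the opening at its end, in the units of the state.
- r.get_state(): the state, without advancing time (a new reading comes with each control period).
- r.snapshot(name): name is "scene" or "top" or "wrist"; returns a dict with "pixels" (420x560x3 uint8, red, green, blue), "range_z" (420x560 float32, m along the optical axis (not along the pixel's ray), 0 where there is no reading), "K" (3x3 intrinsics, pixels), "position" and "attitude" of the camera in the world. Camera axes: x right, y up, looking along -z (the intrinsics and any distortion apply to the point x, -y, -z); pixel columns grow to the right and rows downward; lengths in m; the calibration is good to about 2 mm. A picture is of the moment at which its call begins.
- r.finish_job(): hands the job in, once; it reports no verdict.
The state is a dict: "clock": time; "q": joint angles; "qd": joint speeds; "joint_torque": joint torques, N m; "tool_pos": TCP position; "eef_rot": TCP orientation; "contact_force": force on the tool from outside, world axes, zero at the start; "moment": the same for the moment, N m; "opening": opening from 0.0 (shut) to 1.0 (fully open).
Only numpy, scipy, OpenCV 4.12 (cv2) and the standard library are available. Lean on these libraries where they do the work, as an engineer would, in place of code of your own. Each camera call takes 0.05 s, during which the arm holds its last target. There are 200 camera calls.

## Working session

There is one attempt and no reset: what is moved stays moved. The work goes in short steps, Python scripts to look and compute and a shell command to move; the robot and the scene stay as the last step left them, time stands still between calls to the robot, and variables do not carry over. Pictures are saved under pics/ and viewed, about 8 in all and at most 12, crops included, and the job is handed in when it is done.

```bash
ls; mkdir -p pics; cat > h.py <<'E'
import numpy as np, cv2, sys
from plant import r
from scipy.spatial.transform import Rotation as R
def rot(a):
    a=np.array(a); return a if a.shape==(3,3) else R.from_quat(a).as_matrix()
def snap(n,f=None):
    s=r.snapshot(n)
    if f: cv2.imwrite('pics/'+f,s['pixels'][:,:,::-1])
    return s
def cloud(s):
    K=np.array(s['K']);z=s['range_z'];h,w=z.shape
    u,v=np.meshgrid(np.arange(w),np.arange(h))
    p=np.stack([(u-K[0,2])/K[0,0]*z,-(v-K[1,2])/K[1,1]*z,-z],-1)
    return p@rot(s['attitude']).T+np.array(s['position'])
E
python3 - <<'E'
from h import *
st=r.get_state()
for k,v in st.items(): print(k,np.round(v,4))
print(r.tips_ahead)
import pickle
for n in('top','scene'):
    s=snap(n,n+'1.png'); pickle.dump(s,open(n+'.pkl','wb')); print(n,s['K'],s['position'],s['attitude'],[k for k in s])
E
```

```text
pics
clock 0.0
q [-1.1962  0.69   -0.1945  1.5663  0.1573  0.9025 -0.2151]
qd [ 0.0013  0.0016 -0.0014  0.0001  0.0001  0.0002 -0.0006]
joint_torque [-2.00000e-04 -5.27570e+01 -1.26680e+00 -1.53427e+01 -5.26000e-02
  6.70000e-03  2.00000e-04]
tool_pos [0.2087 0.5885 0.2569]
eef_rot [ 1.695e-01  9.855e-01 -9.000e-04 -1.000e-04]
contact_force [0.1418 0.1265 0.3692]
moment [ 0.022  -0.0333 -0.0408]
opening 0.9985
0.019
top [[440.56642502   0.         279.90692241]
 [  0.         440.56642502 206.79859296]
 [  0.           0.           1.        ]] [ 0.35751641 -0.02913294  1.10577969] [-0.05886846  0.03459524  0.70872928 -0.70216842] ['pixels', 'range_z', 'K', 'position', 'attitude']
scene [[403.64764404   0.         277.55728295]
 [  0.         403.64764404 213.16658314]
 [  0.           0.           1.        ]] [ 0.82310962 -0.55239948  0.74214101] [0.35602006 0.09650385 0.23830142 0.8984148 ] ['pixels', 'range_z', 'K', 'position', 'attitude']
```

View pics/top1.png

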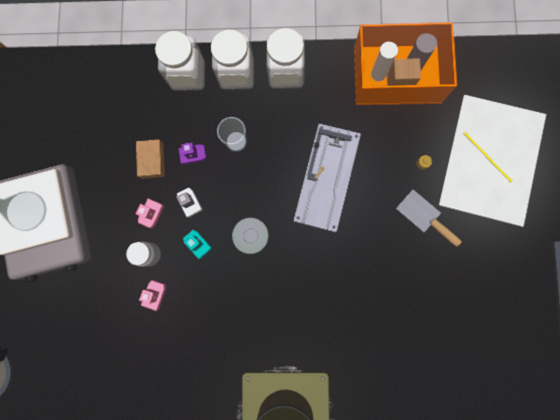

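View pics/scene1.png

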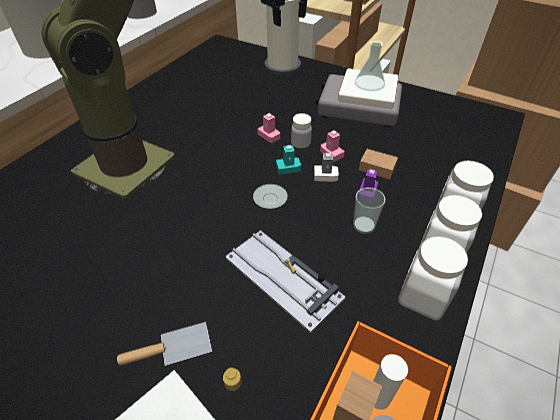

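Top view: the candidates with the carrier's shape are white (189,202), purple (191,152), pink (149,213) and (152,295), and turquoise (197,244). Only the white sled with the grey tower fits the description. The dock is at (328,178), with its mouth towards the robot at the lower end and its deep end at (338,130). I'll measure the poses and confirm the carrier in one crop.

```bash
python3 - <<'E'
from h import *
import pickle
s=pickle.load(open('top.pkl','rb')); P=cloud(s); im=s['pixels']
hsv=cv2.cvtColor(im,cv2.COLOR_RGB2HSV)
def win(u0,u1,v0,v1):
    m=np.zeros(im.shape[:2],bool); m[v0:v1,u0:u1]=1; return m
# bench level
print('bench z',np.median(P[300:340,200:260,2]), 'z dock', np.median(P[170:180,325:330,2]))
w=win(172,208,184,222)
foot=w&(P[...,2]>.012)&(P[...,2]<.028)&(im.min(-1)>110)
tow=w&(P[...,2]>.06)
for n,m in(('foot',foot),('tower',tow)):
    q=P[m]; rc=cv2.minAreaRect((q[:,:2]*1000).astype(np.float32)); print(n,m.sum(),q.mean(0),q[:,2].max(),rc)
d=win(285,370,115,240)&(P[...,2]<.014)&(P[...,2]>.003)&(im.min(-1)>90)
q=P[d]; rc=cv2.minAreaRect((q[:,:2]*1000).astype(np.float32)); print('dock',d.sum(),rc,np.round(cv2.boxPoints(rc)))
a=cv2.resize(im[180:226,164:214],None,fx=8,fy=8,interpolation=cv2.INTER_CUBIC)
b=cv2.resize(im[118:238,285:368],None,fx=4.5,fy=4.5,interpolation=cv2.INTER_CUBIC)
H=max(a.shape[0],b.shape[0]); c=np.zeros((H,a.shape[1]+b.shape[1],3),np.uint8); c[:a.shape[0],:a.shape[1]]=a; c[:b.shape[0],a.shape[1]:]=b
cv2.imwrite('pics/crop1.png',c[:,:,::-1]); print(c.shape)
E
```

```text
bench z -0.0007103935077312773 z dock 0.007616868457016923
foot 230 [0.51513515 0.2327544  0.01938196] 0.026657852399568416 ((519.8680419921875, 239.02426147460938), (66.11460876464844, 39.852088928222656), 27.12128448486328)
tower 133 [0.51017974 0.22377751 0.12470152] 1.1057796929916888 ((436.6951904296875, 116.73776245117188), (330.35369873046875, 32.50504684448242), 55.88734436035156)
dock 3408 ((580.92919921875, -110.84051513671875), (112.27877044677734, 262.1119079589844), 75.57674407958984) [[ 440. -133.]
 [ 694. -198.]
 [ 722.  -89.]
 [ 468.  -24.]]
(540, 774, 3)
```

View pics/crop1.png

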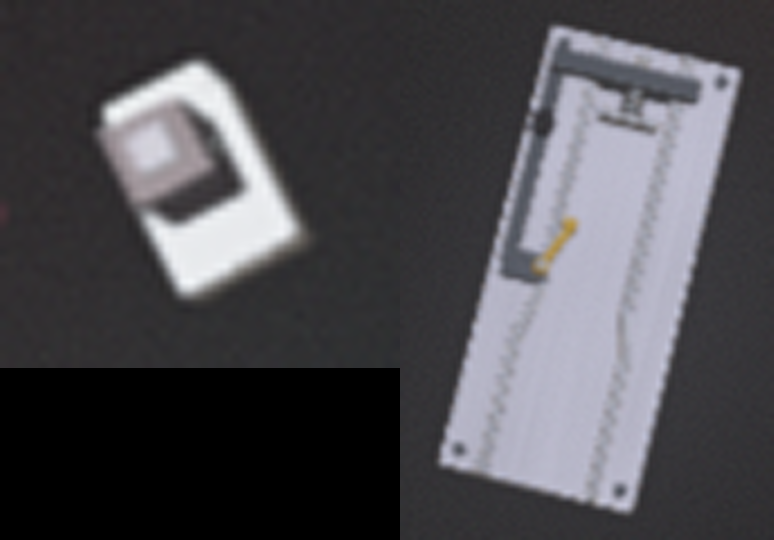

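The crop confirms it: white sled, grey tower, glass tip. The tapered nose is at the upper end, (205,60) to (235,85), and the rear has square corners at (180,298) and (305,240). Carrier centre ≈ (0.520, 0.239), yaw ≈ 27°. Dock centre ≈ (0.581, -0.111), yaw ≈ -14.4°. The pawl tip is at crop (572,225) and the plate at (630,122). I'll grip with the jaws along the carrier's x, which needs about -43° of turn.

```bash
for i in 1; do python3 -m inch '[[0.83,-0.93,0,-0.48,60],[0.83,-0.93,0,-0.48,60],[0.83,-0.93,0,-0.48,60],[0.83,-0.93,0,-0.48,60],[0.83,-0.93,0,-0.48,60]]' 25; done
python3 -m inch '[[0.83,-0.93,0,-0.48,60],[0.83,-0.93,0,-0.48,60],[0.83,-0.93,0,-0.48,60],[0.83,-0.93,0,-0.48,60],[0.83,-0.93,0,-0.48,60]]'
python3 -m inch '[[0.83,-0.93,0,-0.48,60],[0.83,-0.93,0,-0.48,60],[0.83,-0.93,-0.5,-0.48,60],[0.83,-0.93,-0.5,-0.48,60],[0.83,-0.93,-0.5,-0.48,60]]'
python3 -m inch '[[0,0,-0.5,0,60],[0,0,0,0,60],[0,0,0,0,60]]'
python3 - <<'E'
from h import *
import pickle
s=snap('wrist','wrist1.png'); pickle.dump(s,open('wrist.pkl','wb')); P=cloud(s); im=s['pixels'].astype(int)
st=r.get_state(); print(st['tool_pos'],st['eef_rot'],st['contact_force'],st['q'][6])
T=rot(st['eef_rot']); print('jaw ang',np.degrees(np.arctan2(T[1,1],T[0,1])))
near=(np.hypot(P[...,0]-.52,P[...,1]-.239)<.05)&(s['range_z']>0)
def comp(m):
    n,l,S,c=cv2.connectedComponentsWithStats(m.astype(np.uint8)); return l==1+S[1:,4].argmax()
foot=comp(near&(P[...,2]>.008)&(P[...,2]<.028)&(im.min(-1)>100)); tow=comp(near&(P[...,2]>.055)&(P[...,2]<.08))
for n,m in(('foot',foot),('tower',tow)):
    q=P[m]; rc=cv2.minAreaRect((q[:,:2]*1000).astype(np.float32)); print(n,m.sum(),np.median(q[:,2]),np.percentile(q[:,2],[2,98]),rc, np.argwhere(m).mean(0))
E
```

```text
clock: 0.6
tool_pos: [0.3132, 0.4715, 0.2574]
eef_rot: [0.293, 0.956, -0.0, -0.0]
contact_force: [-0.5, -0.4, -0.5]
opening: 0.679
clock: 1.1
tool_pos: [0.4169, 0.3554, 0.2575]
eef_rot: [0.41, 0.912, -0.0, -0.0]
contact_force: [-0.4, 0.6, 0.4]
opening: 0.684
clock: 1.6
tool_pos: [0.5206, 0.2393, 0.2196]
eef_rot: [0.521, 0.853, -0.0, -0.0]
contact_force: [-0.1, 0.2, -0.9]
opening: 0.684
clock: 1.9
tool_pos: [0.5191, 0.2416, 0.2076]
eef_rot: [0.52, 0.854, -0.0, -0.001]
contact_force: [-0.1, 0.3, 0.0]
opening: 0.682
[0.51931577 0.24193285 0.20803554] [ 5.19332612e-01  8.54571969e-01  4.07004822e-04 -4.71076077e-04] [0.06323344 0.46698146 0.68501212] -0.0667534860360601
jaw ang 27.424989141011867
foot 2174 0.020217549306395688 [0.01024547 0.02225398] ((518.4614868164062, 239.24484252929688), (64.13273620605469, 40.4457893371582), 27.164209365844727) [180.32980681 282.92410304]
tower 1289 0.07041904588800563 [0.05742757 0.0771662 ] ((518.54443359375, 239.29795837402344), (25.972095489501953, 26.64109992980957), 26.898160934448242) [199.26764934 283.12412723]
```

View pics/wrist1.png

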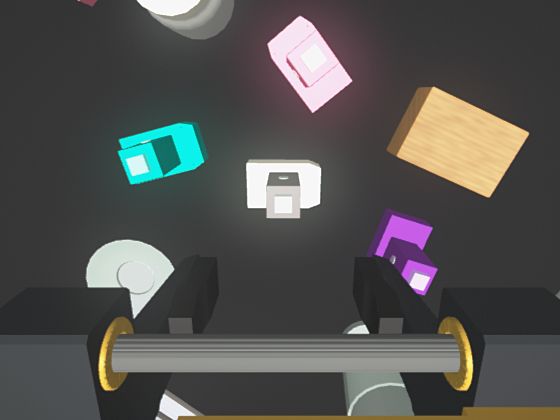

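The wrist view agrees: carrier at (283,185), nose to the right, (0.5185, 0.2393), yaw 27°. I'm descending now.

```bash
python3 -m inch '[[-0.03,-0.1,-0.8,0,60],[0,0,-0.9,0,60],[0,0,-0.9,0,60],[0,0,-0.9,0,60],[0,0,-0.9,0,60]]'
python3 -m inch '[[0,0,-0.9,0,60],[0,0,-0.7,0,60],[0,0,-0.35,0,60],[0,0,0,0,60],[0,0,0,0,60]]'
python3 -c "
from h import *
st=r.get_state();print(st['tool_pos'],st['contact_force'])"
```

```text
clock: 2.45
tool_pos: [0.5192, 0.2396, 0.0978]
eef_rot: [0.519, 0.855, 0.001, 0.0]
contact_force: [-0.0, -0.1, 0.6]
opening: 0.681
clock: 2.95
tool_pos: [0.5197, 0.2386, 0.0498]
eef_rot: [0.52, 0.854, 0.001, 0.0]
contact_force: [-0.7, 0.7, 0.1]
opening: 0.678
[0.51969691 0.23862655 0.04981724] [-0.69124587  0.65964857  0.13600051]
```

```bash
python3 -m inch '[[0,0,0,0,40],[0,0,0,0,30],[0,0,0,0,20],[0,0,0,0,20],[0,0,0,0,20]]' 25
python3 -m inch '[[0,0,0,0,20],[0,0,0,0,20],[0,0,0.5,0,20],[0,0,1,0,20],[0,0,1,0,20]]' 25
```

```text
clock: 3.45
tool_pos: [0.5194, 0.2378, 0.0492]
eef_rot: [0.52, 0.854, 0.0, 0.0]
contact_force: [-0.6, -0.4, 1.9]
opening: 0.294
clock: 3.95
tool_pos: [0.5189, 0.2376, 0.1122]
eef_rot: [0.52, 0.854, -0.001, -0.0]
contact_force: [0.3, -0.7, -1.8]
opening: 0.292
```

```bash
python3 -m inch '[[0,0,1,0,20],[0,-0.5,0.7,-0.5,20],[-0.07,-0.94,0,-0.5,20],[-0.07,-0.94,0,-0.5,20],[-0.07,-0.94,0,-0.5,20]]'
python3 -m inch '[[-0.07,-0.94,0,-0.5,20],[-0.07,-0.94,0,-0.5,20],[-0.07,-0.94,0,-0.5,20],[-0.07,-0.94,0,-0.5,20],[-0.07,-0.94,0,-0.5,20]]'
python3 -m inch '[[-0.07,-0.94,0,-0.5,20],[-0.07,-0.94,0,-0.5,20],[-0.07,-0.94,0,-0.5,20],[-0.07,-0.94,0,-0.5,20],[0,-0.4,0,0,20]]'
python3 -m inch '[[0,0,0,0,20],[0,0,0,0,20],[0,0,0,0,20]]'
python3 - <<'E'
from h import *
import pickle
st=r.get_state(); p=st['tool_pos'];T=rot(st['eef_rot']); print(p,'jaw',np.degrees(np.arctan2(T[1,1],T[0,1])))
for n in ('wrist','top','scene'):
    s=snap(n,n+'2.png'); pickle.dump(s,open(n+'2.pkl','wb')); P=cloud(s); im=s['pixels'].astype(int)
    m=(P[...,2]>-.0)&(P[...,2]<.0135)&(P[...,2]>.004)&(im.min(-1)>75)&(np.hypot(P[...,0]-.58,P[...,1]+.11)<.16)&(s['range_z']>0)
    q=P[m]; rc=cv2.minAreaRect((q[:,:2]*1000).astype(np.float32)); print(n,m.sum(),np.median(q[:,2]),rc,np.round(cv2.boxPoints(rc)).tolist())
s=pickle.load(open('wrist2.pkl','rb'))
cv2.imwrite('pics/w2.png',s['pixels'][:,:,::-1])
E
```

```text
clock: 4.45
tool_pos: [0.5139, 0.154, 0.1547]
eef_rot: [0.608, 0.794, 0.0, 0.0]
contact_force: [1.3, 0.5, -1.3]
opening: 0.294
clock: 4.95
tool_pos: [0.5051, 0.0364, 0.1545]
eef_rot: [0.706, 0.708, 0.0, -0.0]
contact_force: [0.6, 0.0, -1.4]
opening: 0.296
clock: 5.45
tool_pos: [0.4978, -0.0693, 0.1545]
eef_rot: [0.777, 0.63, -0.001, 0.001]
contact_force: [-0.2, -1.1, -1.4]
opening: 0.292
clock: 5.75
tool_pos: [0.4986, -0.0649, 0.154]
eef_rot: [0.775, 0.632, 0.0, -0.0]
contact_force: [-0.2, 0.2, -1.5]
opening: 0.29
[ 0.49859252 -0.06489595  0.15402638] jaw -11.556707891484281
wrist 20392 0.0083070562657033 ((580.0516357421875, -110.57869720458984), (110.64883422851562, 261.0271301269531), 74.31968688964844) [[439.0, -129.0], [691.0, -199.0], [721.0, -93.0], [469.0, -22.0]]
top 351 0.007560939548473478 ((673.0796508789062, -135.54287719726562), (110.18961334228516, 70.58978271484375), 74.08251953125) [[624.0, -179.0], [692.0, -198.0], [722.0, -92.0], [654.0, -73.0]]
scene 3747 0.008498302787228518 ((579.6558227539062, -111.24249267578125), (111.3803939819336, 261.07269287109375), 74.73396301269531) [[439.0, -131.0], [691.0, -199.0], [720.0, -92.0], [468.0, -23.0]]
```

View pics/w2.png

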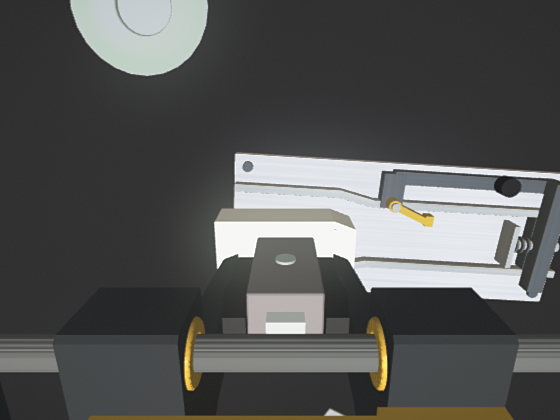

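```bash
python3 - <<'E'
from h import *
import pickle
s=pickle.load(open('wrist2.pkl','rb')); P=cloud(s); im=s['pixels']; hsv=cv2.cvtColor(im,cv2.COLOR_RGB2HSV)
c=np.array([.580,-.1109]);a=np.radians(-15.5); Rm=np.array([[np.cos(a),np.sin(a)],[-np.sin(a),np.cos(a)]])
D=((P[...,:2]-c)@Rm.T)*1000; D=np.dstack([D,P[...,2]*1000])
ye=(hsv[...,0]>15)&(hsv[...,0]<32)&(hsv[...,1]>120)&(D[...,2]<40)&(np.abs(D[...,0])<130)&(s['range_z']>0)
q=D[ye]; print('pawl',ye.sum(),q.min(0),q.max(0)); print(q[np.argsort(q[:,0])[-5:]])
for (v,u) in [(243,503),(243,510),(240,530),(200,340),(270,400)]: print(u,v,D[v,u],im[v,u])
# carrier foot top in hand
m=(im.min(-1)>170)&(np.abs(P[...,2]-.125)<.008)&(D[...,0]<0)&(np.arange(560)[None]>200)&(np.arange(560)[None]<370)
q=P[m][:,:2]*1000; print('foot',m.sum(),np.median(P[m][:,2]))
# far (+y) edge of foot top: rows top-most per column
pts=[]
for u in range(225,330,3):
    v=np.where(m[:,u])[0]
    if len(v): pts.append(P[v[0],u,:2]*1000)
pts=np.array(pts); f=np.polyfit(pts[:,0],pts[:,1],1); print('edge yaw',np.degrees(np.arctan(f[0])),pts.mean(0), 'dist of TCP to edge', (np.polyval(f,498.6)+64.9)*np.cos(np.arctan(f[0])))
# walls: ridge points z 14-20
w=(D[...,2]>13)&(D[...,2]<21)&(np.abs(D[...,1])<34)&(D[...,0]>-5)&(D[...,0]<60)&~ye&(s['range_z']>0)
y=D[w][:,1]; print('walls',np.median(y[y>0]),np.median(y[y<0]))
E
```

```text
pawl 360 [-16.32749356  12.838549    21.02886802] [17.86674383 31.14156639 29.95859599]
[[17.55930332 16.93861715 27.12466904]
 [17.6690969  20.08347051 27.20963434]
 [17.79564563 12.838549   26.58794721]
 [17.85920111 17.3812025  26.1226427 ]
 [17.86674383 15.38489211 27.08959418]]
503 243 [80.12416483 -0.37936694 17.48009024] [99 96 89]
510 243 [79.90061938  3.11871951 25.68720913] [112 110 102]
530 240 [99.00001622  4.17576019 19.25693184] [92 90 87]
340 200 [-48.34071704  23.12653039   8.96239307] [230 233 238]
400 270 [  7.75374009 -33.40176577   8.19548447] [228 230 235]
foot 3804 0.12515944867946066
edge yaw -11.594237414471696 [499.15078156 -42.62958139] dist of TCP to edge 21.926696896165847
walls 25.471056503973802 -23.92086201108983
```

Pawl blocking face at dock x ≈ +18 mm, plate at ≈ +79.5. The carrier sits straight in the jaws, 1.9 mm towards +y. I'll align over the mouth and lower it.

```bash
python3 -m inch '[[-0.04,-0.99,0,-0.66,20],[0,0,-0.8,0,20],[0,0,-0.9,0,20],[0,0,-0.9,0,20],[0,0,-0.6,0,20]]'
python3 -m inch '[[0,0,-0.3,0,20],[0,0,0,0,20],[0,0,0,0,20]]'
cat > st.py <<'E'
from h import *
st=r.get_state(); p=np.array(st['tool_pos']);T=rot(st['eef_rot']);a=np.radians(-15.5)
Rm=np.array([[np.cos(a),np.sin(a)],[-np.sin(a),np.cos(a)]])
f=np.array(st['contact_force'])
print('t',round(st['clock'],2),'world',np.round(p*1000,1),'dock',np.round(Rm@(p[:2]-[.58,-.1109])*1000,1),'jaw',round(np.degrees(np.arctan2(T[1,1],T[0,1])),2),'F dock',np.round(Rm@f[:2],1),'Fz',round(f[2],1),'open',round(st['opening']*88.1,1))
E
python3 st.py
```

```text
clock: 6.4
tool_pos: [0.4971, -0.0907, 0.0727]
eef_rot: [0.797, 0.604, -0.0, -0.001]
contact_force: [0.4, -0.0, -1.2]
opening: 0.294
clock: 6.7
tool_pos: [0.4978, -0.0913, 0.0669]
eef_rot: [0.797, 0.604, 0.0, 0.0]
contact_force: [-0.8, 0.1, -2.1]
opening: 0.296
t 6.7 world [497.8 -91.3  66.9] dock [-84.5  -3.1] jaw -15.66 F dock [-0.8 -0.1] Fz -2.1 open 26.1
```

```bash
python3 -m inch '[[0.02,0.06,-0.2,0,20],[0,0,-0.1,0,20],[0,0,0,0,20],[0,0,0,0,20]]'; python3 st.py
python3 -m inch '[[0,0,-0.04,0,20],[0,0,0,0,20],[0,0,0,0,20]]'; python3 st.py
```

```text
clock: 7.1
tool_pos: [0.4979, -0.0899, 0.0591]
eef_rot: [0.797, 0.604, 0.0, 0.0]
contact_force: [-0.2, 0.1, -2.1]
opening: 0.298
t 7.1 world [497.9 -89.9  59.1] dock [-84.7  -1.7] jaw -15.68 F dock [-0.2  0.1] Fz -2.1 open 26.3
clock: 7.4
tool_pos: [0.4979, -0.09, 0.058]
eef_rot: [0.797, 0.604, 0.0, 0.0]
contact_force: [0.1, -0.3, -2.0]
opening: 0.29
t 7.4 world [497.9 -90.   58. ] dock [-84.7  -1.8] jaw -15.69 F dock [ 0.2 -0.2] Fz -2.0 open 25.5
```

```bash
python3 -m inch '[[0,0,-0.03,0,20],[0,0,0,0,20],[0,0,0,0,20]]'; python3 st.py
python3 -m inch '[[0,0,-0.03,0,20],[0,0,0,0,20],[0,0,0,0,20]]'; python3 st.py
```

```text
clock: 7.7
tool_pos: [0.4979, -0.0899, 0.0572]
eef_rot: [0.797, 0.604, 0.0, -0.0]
contact_force: [-0.0, -1.1, -1.9]
opening: 0.29
t 7.7 world [497.9 -89.9  57.2] dock [-84.8  -1.7] jaw -15.69 F dock [ 0.3 -1. ] Fz -1.9 open 25.6
clock: 8.0
tool_pos: [0.4979, -0.0899, 0.0572]
eef_rot: [0.797, 0.604, 0.0, 0.0]
contact_force: [-0.8, 0.9, 6.6]
opening: 0.297
t 8.0 world [497.9 -89.9  57.2] dock [-84.7  -1.7] jaw -15.69 F dock [-1.   0.6] Fz 6.6 open 26.1
```

Floor contact (Fz jumped to +6.6 N). I'll release briefly so the carrier settles flat, then regrip.

```bash
python3 -m inch '[[0,0,-0.0,0,32],[0,0,0.01,0,32],[0,0,0,0,32],[0,0,0,0,20],[0,0,0,0,20]]'; python3 -m inch '[[0,0,0,0,20],[0,0,0,0,20]]'; python3 st.py
python3 - <<'E'
from h import *
s=snap('wrist'); P=cloud(s); im=s['pixels']
v,u=slice(150,420),slice(150,420)
a=im[100:400,150:560]; cv2.imwrite('pics/w3.png',cv2.resize(a,None,fx=1.6,fy=1.6)[:,:,::-1])
E
```

```text
clock: 8.5
tool_pos: [0.4979, -0.0899, 0.0567]
eef_rot: [0.797, 0.604, 0.0, 0.0]
contact_force: [-0.5, 0.4, -0.4]
opening: 0.293
clock: 8.7
tool_pos: [0.4979, -0.0899, 0.0567]
eef_rot: [0.797, 0.604, 0.0, 0.0]
contact_force: [1.1, 0.1, -1.4]
opening: 0.294
t 8.7 world [497.9 -89.9  56.7] dock [-84.7  -1.7] jaw -15.68 F dock [1.  0.4] Fz -1.4 open 25.9
```

View pics/w3.png

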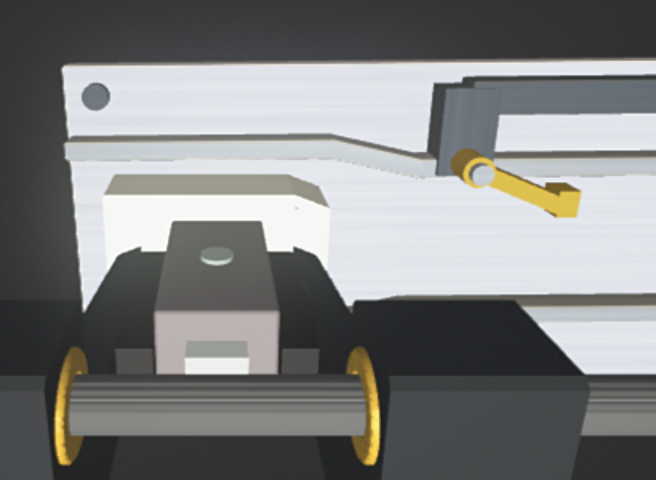

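Carrier is flat in the mouth, nose (crop 330,205) towards the pawl (565,200) and plate. Now I'll slide it gently.

```bash
python3 -m inch '[[0.193,-0.053,0,0,20],[0.193,-0.053,0,0,20],[0.193,-0.053,0,0,20],[0,0,0,0,20],[0,0,0,0,20]]'; python3 st.py
python3 -m inch '[[0.193,-0.053,0,0,20],[0.193,-0.053,0,0,20],[0,0,0,0,20],[0,0,0,0,20]]'; python3 st.py
```

```text
clock: 9.25
tool_pos: [0.5125, -0.094, 0.0567]
eef_rot: [0.797, 0.604, 0.0, 0.0]
contact_force: [0.3, -0.5, -1.7]
opening: 0.289
t 9.25 world [512.5 -94.   56.7] dock [-69.5  -1.7] jaw -15.69 F dock [ 0.4 -0.4] Fz -1.7 open 25.5
clock: 9.65
tool_pos: [0.5222, -0.0966, 0.0567]
eef_rot: [0.797, 0.604, 0.0, 0.0]
contact_force: [-0.0, -0.5, -1.3]
opening: 0.298
t 9.65 world [522.2 -96.6  56.7] dock [-59.6  -1.7] jaw -15.69 F dock [ 0.1 -0.5] Fz -1.3 open 26.3
```

```bash
python3 -m inch '[[0.193,-0.053,0,0,20],[0.193,-0.053,0,0,20],[0,0,0,0,20],[0,0,0,0,20]]'; python3 st.py
python3 -m inch '[[0.193,-0.053,0,0,20],[0.193,-0.053,0,0,20],[0,0,0,0,20],[0,0,0,0,20]]'; python3 st.py
```

```text
clock: 10.05
tool_pos: [0.5319, -0.0993, 0.0567]
eef_rot: [0.797, 0.604, 0.0, 0.0]
contact_force: [-0.3, -0.1, -0.8]
opening: 0.293
t 10.05 world [531.9 -99.3  56.7] dock [-49.5  -1.7] jaw -15.69 F dock [-0.3 -0.2] Fz -0.8 open 25.8
clock: 10.45
tool_pos: [0.5415, -0.1019, 0.0567]
eef_rot: [0.797, 0.604, 0.0, 0.0]
contact_force: [-1.0, -0.2, -0.7]
opening: 0.294
t 10.45 world [ 541.5 -101.9   56.7] dock [-39.5  -1.6] jaw -15.68 F dock [-0.9 -0.5] Fz -0.7 open 25.9
```

```bash
python3 -m inch '[[0.154,-0.043,0,0,20],[0.154,-0.043,0,0,20],[0,0,0,0,20]]'; python3 st.py
python3 -m inch '[[0.154,-0.043,0,0,20],[0.154,-0.043,0,0,20],[0,0,0,0,20]]'; python3 st.py
python3 -m inch '[[0.154,-0.043,0,0,20],[0.154,-0.043,0,0,20],[0,0,0,0,20]]'; python3 st.py
```

```text
clock: 10.75
tool_pos: [0.5499, -0.1042, 0.0567]
eef_rot: [0.797, 0.604, 0.0, 0.001]
contact_force: [0.3, 0.2, -0.8]
opening: 0.293
t 10.75 world [ 549.9 -104.2   56.7] dock [-30.8  -1.6] jaw -15.69 F dock [0.2 0.3] Fz -0.8 open 25.8
clock: 11.05
tool_pos: [0.557, -0.107, 0.0567]
eef_rot: [0.797, 0.604, -0.0, 0.0]
contact_force: [-0.8, -1.4, -0.8]
opening: 0.292
t 11.05 world [ 557.  -107.    56.7] dock [-23.2  -2.4] jaw -15.73 F dock [-0.4 -1.6] Fz -0.8 open 25.7
clock: 11.35
tool_pos: [0.5626, -0.1092, 0.0568]
eef_rot: [0.797, 0.604, -0.002, -0.001]
contact_force: [-4.0, -3.2, 2.2]
opening: 0.293
t 11.35 world [ 562.6 -109.2   56.8] dock [-17.2  -3.1] jaw -15.74 F dock [-3.  -4.2] Fz 2.2 open 25.8
```

```bash
python3 -m inch '[[0.145,-0.055,0.01,0,20],[0,0,0,0,20],[0,0,0,0,20]]'; python3 st.py
python3 -m inch '[[0.145,-0.055,0,0,20],[0,0,0,0,20],[0,0,0,0,20]]'; python3 st.py
python3 -m inch '[[0.154,-0.043,0,0,20],[0,0,0,0,20],[0,0,0,0,20]]'; python3 st.py
```

```text
clock: 11.65
tool_pos: [0.5676, -0.111, 0.0568]
eef_rot: [0.797, 0.604, -0.001, 0.0]
contact_force: [-2.1, -4.4, -1.9]
opening: 0.296
t 11.65 world [ 567.6 -111.    56.8] dock [-11.9  -3.4] jaw -15.76 F dock [-0.9 -4.8] Fz -1.9 open 26.1
clock: 11.95
tool_pos: [0.5715, -0.1121, 0.0568]
eef_rot: [0.797, 0.604, -0.0, 0.0]
contact_force: [-2.4, -4.5, -2.5]
opening: 0.292
t 11.95 world [ 571.5 -112.1   56.8] dock [-7.9 -3.4] jaw -15.74 F dock [-1.1 -4.9] Fz -2.5 open 25.7
clock: 12.25
tool_pos: [0.5758, -0.1134, 0.057]
eef_rot: [0.797, 0.604, -0.0, 0.001]
contact_force: [-1.5, -5.1, -1.4]
opening: 0.295
t 12.25 world [ 575.8 -113.4   57. ] dock [-3.4 -3.5] jaw -15.74 F dock [-0.1 -5.3] Fz -1.4 open 26.0
```

```bash
python3 -m inch '[[0.145,-0.055,0,0,20],[0.145,-0.055,0,0,20],[0,0,0,0,20],[0,0,0,0,20]]'; python3 st.py
python3 -m inch '[[0.145,-0.055,0,0,20],[0.154,-0.043,0,0,20],[0,0,0,0,20],[0,0,0,0,20]]'; python3 st.py
python3 -m inch '[[0.154,-0.043,0,0,20],[0.154,-0.043,0,0,20],[0,0,0,0,20],[0,0,0,0,20]]'; python3 st.py
python3 -m inch '[[0.154,-0.043,0,0,20],[0.154,-0.043,0,0,20],[0,0,0,0,20],[0,0,0,0,20]]'; python3 st.py
```

```text
clock: 12.65
tool_pos: [0.5836, -0.1156, 0.057]
eef_rot: [0.797, 0.604, 0.0, 0.001]
contact_force: [-1.0, -5.5, -2.7]
opening: 0.29
t 12.65 world [ 583.6 -115.6   57. ] dock [ 4.8 -3.6] jaw -15.71 F dock [ 0.5 -5.6] Fz -2.7 open 25.6
clock: 13.05
tool_pos: [0.5912, -0.1177, 0.0571]
eef_rot: [0.797, 0.604, 0.001, 0.001]
contact_force: [0.1, -5.1, -2.8]
opening: 0.291
t 13.05 world [ 591.2 -117.7   57.1] dock [12.6 -3.5] jaw -15.69 F dock [ 1.4 -4.9] Fz -2.8 open 25.6
clock: 13.45
tool_pos: [0.5984, -0.1197, 0.0571]
eef_rot: [0.797, 0.604, 0.0, 0.001]
contact_force: [-0.9, -5.2, -1.4]
opening: 0.291
t 13.45 world [ 598.4 -119.7   57.1] dock [20.1 -3.6] jaw -15.69 F dock [ 0.5 -5.2] Fz -1.4 open 25.6
clock: 13.85
tool_pos: [0.606, -0.1217, 0.057]
eef_rot: [0.797, 0.604, 0.0, 0.0]
contact_force: [-0.3, -5.4, -3.1]
opening: 0.295
t 13.85 world [ 606.  -121.7   57. ] dock [27.9 -3.5] jaw -15.68 F dock [ 1.2 -5.2] Fz -3.1 open 26.0
```

```bash
python3 -m inch '[[0.154,-0.043,0,0,20],[0.154,-0.043,0,0,20],[0,0,0,0,20],[0,0,0,0,20]]'; python3 st.py
python3 -m inch '[[0.154,-0.043,0,0,20],[0.1,-0.028,0,0,20],[0,0,0,0,20],[0,0,0,0,20]]'; python3 st.py
```

```text
clock: 14.25
tool_pos: [0.6136, -0.1239, 0.0571]
eef_rot: [0.797, 0.604, 0.0, 0.0]
contact_force: [-0.9, -4.5, -2.6]
opening: 0.293
t 14.25 world [ 613.6 -123.9   57.1] dock [35.9 -3.5] jaw -15.68 F dock [ 0.4 -4.6] Fz -2.6 open 25.8
clock: 14.65
tool_pos: [0.6201, -0.1256, 0.057]
eef_rot: [0.797, 0.604, 0.0, 0.0]
contact_force: [-1.3, -4.8, -2.8]
opening: 0.292
t 14.65 world [ 620.1 -125.6   57. ] dock [42.6 -3.5] jaw -15.68 F dock [ 0.1 -5. ] Fz -2.8 open 25.7
```

```bash
python3 -m inch '[[0.058,-0.016,0,0,20],[0,0,0,0,20],[0,0,0,0,20]]'; python3 st.py
python3 -m inch '[[0.058,-0.016,0,0,20],[0,0,0,0,20],[0,0,0,0,20]]'; python3 st.py
```

```text
clock: 14.95
tool_pos: [0.6211, -0.1259, 0.057]
eef_rot: [0.797, 0.604, -0.0, -0.0]
contact_force: [-1.3, -3.7, -1.9]
opening: 0.295
t 14.95 world [ 621.1 -125.9   57. ] dock [43.6 -3.5] jaw -15.68 F dock [-0.2 -3.9] Fz -1.9 open 26.0
clock: 15.25
tool_pos: [0.6226, -0.1263, 0.057]
eef_rot: [0.797, 0.604, 0.0, 0.0]
contact_force: [-2.3, -4.0, -1.8]
opening: 0.295
t 15.25 world [ 622.6 -126.3   57. ] dock [45.2 -3.4] jaw -15.68 F dock [-1.1 -4.4] Fz -1.8 open 26.0
```

Near the plate. I'll take 1 mm steps and watch the force.

```bash
for i in 1; do python3 -m inch '[[0.039,-0.011,0,0,20],[0,0,0,0,20],[0,0,0,0,20]]' >/dev/null; python3 st.py; done
python3 -m inch '[[0.039,-0.011,0,0,20],[0,0,0,0,20],[0,0,0,0,20]]' >/dev/null; python3 st.py
python3 -m inch '[[0.039,-0.011,0,0,20],[0,0,0,0,20],[0,0,0,0,20]]' >/dev/null; python3 st.py
python3 -m inch '[[0.039,-0.011,0,0,20],[0,0,0,0,20],[0,0,0,0,20]]' >/dev/null; python3 st.py
python3 -m inch '[[0.039,-0.011,0,0,20],[0,0,0,0,20],[0,0,0,0,20]]' >/dev/null; python3 st.py
```

```text
t 15.55 world [ 623.6 -126.6   57. ] dock [46.2 -3.5] jaw -15.68 F dock [-0.7 -4.6] Fz -3.0 open 25.5
t 15.85 world [ 625.1 -127.    57.1] dock [47.8 -3.5] jaw -15.68 F dock [ 0.2 -4.9] Fz -1.6 open 26.0
t 16.15 world [ 625.3 -127.1   57. ] dock [47.9 -3.5] jaw -15.68 F dock [-1.7 -4. ] Fz -0.9 open 25.9
t 16.45 world [ 625.7 -127.2   56.8] dock [48.4 -3.5] jaw -15.68 F dock [-2.5 -4.7] Fz -0.5 open 25.7
t 16.75 world [ 626.3 -127.4   56.9] dock [49.  -3.5] jaw -15.68 F dock [-2.7 -4.2] Fz 1.1 open 25.7
```

```bash
python3 -m inch '[[0.039,-0.011,0.008,0,20],[0,0,0,0,20],[0,0,0,0,20]]' >/dev/null; python3 st.py
python3 -m inch '[[0.039,-0.011,0,0,20],[0,0,0,0,20],[0,0,0,0,20]]' >/dev/null; python3 st.py
python3 -m inch '[[0.039,-0.011,0,0,20],[0,0,0,0,20],[0,0,0,0,20]]' >/dev/null; python3 st.py
python3 -m inch '[[0.039,-0.011,0,0,20],[0,0,0,0,20],[0,0,0,0,20]]' >/dev/null; python3 st.py
```

```text
t 17.05 world [ 626.8 -127.5   56.9] dock [49.6 -3.5] jaw -15.67 F dock [-4.7 -4.3] Fz 0.8 open 25.7
t 17.35 world [ 627.4 -127.7   56.9] dock [50.2 -3.5] jaw -15.68 F dock [-6.1 -4.8] Fz 1.6 open 25.7
t 17.65 world [ 628.  -127.8   56.9] dock [50.8 -3.5] jaw -15.67 F dock [-5.4 -4.7] Fz 1.8 open 26.0
t 17.95 world [ 628.6 -128.    56.9] dock [51.4 -3.5] jaw -15.68 F dock [-5.5 -4.8] Fz 3.6 open 25.8
```

```bash
python3 -m inch '[[0.039,-0.011,0.006,0,20],[0,0,0,0,20],[0,0,0,0,20]]' >/dev/null; python3 st.py
python3 -m inch '[[0.039,-0.011,0,0,20],[0,0,0,0,20],[0,0,0,0,20]]' >/dev/null; python3 st.py
```

```text
t 18.25 world [ 629.5 -126.9   56.9] dock [52.  -2.2] jaw -15.68 F dock [-6.8 -1.7] Fz 3.0 open 25.5
t 18.55 world [ 630.1 -126.7   57. ] dock [52.5 -1.8] jaw -15.66 F dock [-8.1 -2.1] Fz 4.0 open 26.1
```

```bash
python3 -m inch '[[0.039,-0.011,0,0,20],[0,0,0,0,20],[0,0,0,0,20]]' >/dev/null; python3 st.py
```

```text
t 18.85 world [ 630.7 -126.7   57. ] dock [53.1 -1.7] jaw -15.65 F dock [-9.  -1.9] Fz 5.4 open 25.5
```

At dock x = 52 the side force fell from 4.8 to 1.7 N and the tool sprang 1.3 mm sideways, which is what the click should feel like. I'll check by eye before letting go.

```bash
python3 - <<'E'
from h import *
s=snap('wrist'); cv2.imwrite('pics/w4.png',cv2.resize(s['pixels'][100:380,120:520],None,fx=2,fy=2)[:,:,::-1])
E
```

```text
(no output)
```

View pics/w4.png

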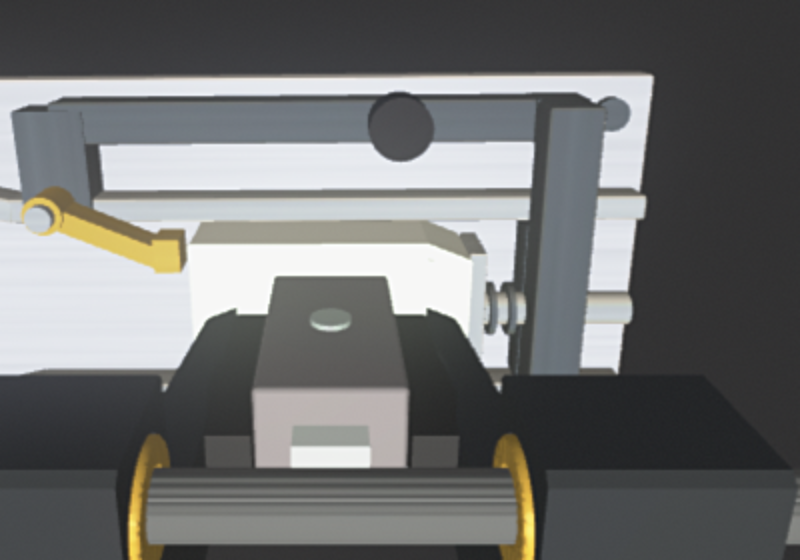

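The pawl tip (183,250) stands behind the carrier's flat rear (190,250), and the nose is on the plate. I'll ease back onto the pawl, then open.

```bash
python3 -m inch '[[-0.039,0.011,0,0,20],[-0.039,0.011,0,0,20],[-0.039,0.011,0,0,20],[0,0,0,0,20],[0,0,0,0,20]]' >/dev/null; python3 st.py
python3 -m inch '[[-0.039,0.011,0.01,0,20],[-0.039,0.011,0,0,20],[0,0,0,0,20],[0,0,0,0,20]]' >/dev/null; python3 st.py
```

```text
t 19.4 world [ 629.  -126.    56.9] dock [51.2 -1.4] jaw -15.65 F dock [-7.7 -0.8] Fz 1.5 open 25.6
t 19.8 world [ 628.3 -125.9   57. ] dock [50.6 -1.5] jaw -15.61 F dock [-5.9  0.1] Fz -1.5 open 25.8
```

```bash
python3 -m inch '[[-0.039,0.011,0,0,20],[-0.039,0.011,0,0,20],[0,0,0,0,20],[0,0,0,0,20]]' >/dev/null; python3 st.py
python3 -m inch '[[-0.039,0.011,0,0,20],[-0.039,0.011,0,0,20],[0,0,0,0,20],[0,0,0,0,20]]' >/dev/null; python3 st.py
```

```text
t 20.2 world [ 627.7 -127.2   57.7] dock [50.3 -2.9] jaw -15.67 F dock [-3.8  1.3] Fz -2.4 open 25.6
t 20.6 world [ 627.2 -127.6   58.1] dock [49.9 -3.4] jaw -15.7 F dock [2.  1.1] Fz -3.0 open 25.7
```

```bash
python3 -m inch '[[0,0,-0.03,0,20],[0,0,0,0,20],[0,0,0,0,20]]' >/dev/null; python3 st.py
python3 -m inch '[[0,0,0,0,28],[0,0,0,0,32],[0,0,0,0,36],[0,0,0,0,40],[0,0,0,0,40]]' >/dev/null; python3 st.py
python3 - <<'E'
from h import *
s=snap('wrist'); cv2.imwrite('pics/w5.png',cv2.resize(s['pixels'][100:380,120:520],None,fx=2,fy=2)[:,:,::-1])
E
```

```text
t 20.9 world [ 627.1 -127.8   57.5] dock [49.9 -3.7] jaw -15.7 F dock [3.2 1.3] Fz -0.9 open 25.5
t 21.4 world [ 624.9 -127.2   56.6] dock [47.6 -3.7] jaw -15.69 F dock [-0.7 -0.6] Fz 0.1 open 40.0
```

View pics/w5.png

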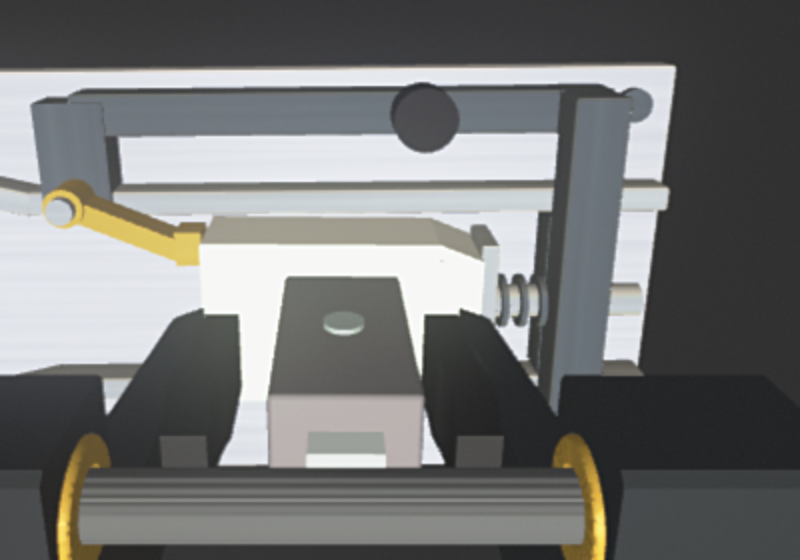

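The pawl tip (190,243) bears on the rear face, the nose presses the plate (485,260), and both fingers are clear. I'll retreat straight up.

```bash
python3 -m inch '[[0,0,0.3,0,40],[0,0,0.6,0,40],[0,0,1,0,40],[0,0,1,0,40],[0,0,1,0,40]]'
python3 -m inch '[[0,0,1,0,40],[0,0,1,0,40],[0,0,0,0,40],[0,0,0,0,40]]' >/dev/null; python3 st.py
python3 - <<'E'
from h import *
s=snap('wrist'); P=cloud(s); a=np.radians(-15.5); Rm=np.array([[np.cos(a),np.sin(a)],[-np.sin(a),np.cos(a)]])
D=np.dstack([(P[...,:2]-[.58,-.1109])@Rm.T,P[...,2]])*1000; im=s['pixels']
for n,lo,hi in(('foot',24,31),('tower',74,81)):
    m=(D[...,2]>lo)&(D[...,2]<hi)&(np.abs(D[...,1])<24)&(D[...,0]>10)&(D[...,0]<90)&(im.min(-1)>(140 if n=='foot' else 0)); q=D[m].astype(np.float32); print(n,np.median(q[:,2]),cv2.minAreaRect(np.ascontiguousarray(q[:,:2])))
cv2.imwrite('pics/w6.png',im[:,:,::-1])
E
```

```text
clock: 21.95
tool_pos: [0.6257, -0.1273, 0.1567]
eef_rot: [0.797, 0.604, 0.0, 0.0]
contact_force: [0.8, -0.2, -0.3]
opening: 0.45
t 22.35 world [ 625.7 -127.2  205.5] dock [48.4 -3.5] jaw -15.69 F dock [0.  0.4] Fz 0.2 open 39.9
foot 28.647837 ((49.93297576904297, -1.8873329162597656), (40.77804183959961, 79.8778305053711), 89.7110366821289)
tower 78.609406 ((50.38786315917969, -2.5465803146362305), (26.52899932861328, 25.714359283447266), 89.95935821533203)
```

View pics/w6.png

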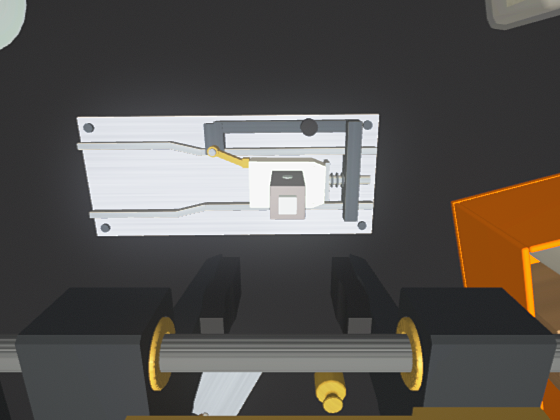

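```bash
python3 -c "
from plant import r
print(r.finish_job())"
```

```text
the job is handed in; nothing more can be done
None
```

The carrier is in the dock: the brass pawl sits behind its rear face and holds its nose against the sprung plate. I handed the job in at about 22.4 s of the 67 s allowed.

- **Placing:** I gripped the white carrier by its grey tower and set it flat in the mouth, nose first. I released it briefly there so it could settle, then gripped it again.
- **Click:** I slid the carrier in by feel. The click came at about dock x = 52 mm, where the side force fell from 4.8 to about 2 N and the tool sprang 1.3 mm sideways.
- **Plate force:** The highest push I read along the channel was 9 N, against the 16 N limit. I only read it between moves, not during them.
- **Final picture:** The pawl bears on the rear face and the nose is on the plate. The foot and tower tops measured 28.6 and 78.6 mm above the bench, which fits a carrier lying flat on the floor plate. The gripper is well clear above.

Two checks were less clean:
- **Lift before release:** While I eased back onto the pawl, the tool rose about 1 mm and slid sideways. I lowered it again before opening, and the carrier ended up flat.
- **Foot length:** The last foot-length fit read 80 mm instead of 64. I put this down to the mask also catching the plate and pawl. The tower fit was correct.

I did not re-measure the bystanders at the end. I felt no contact with any of them, and the path stayed clear of them.

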